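Free a jammed taper plug gauge and hang it up

ROBOT

A 7-joint arm with a two-finger parallel gripper is mounted at the origin on the work surface. World frame = base frame: x ahead of the robot, y to its left, z up, the work surface at z = 0. Lengths are in m, angles in rad, forces in N, time in s.
With the tool pointing down it reaches from about 0.4 to 0.85 m from the base axis. Payload 10.4 kg.
Tool frame: the origin (TCP) lies between the finger pads; the fingertips stand 11 mm ahead of it and the grasp point (between the pads) lies 8 mm behind it (tip_reach is the distance from the TCP to the fingertips, in m); z points along the fingers, y is the line along which they close (so a half turn about z gives the same grasp; the last joint's range is limited). The gripper opens to 85 mm and grips with 20 to 120 N. Pads are 22 mm wide; open, the fingers measure 114 mm over their backs; the gripper's body (76 mm by 85 mm) begins 54 mm behind the grasp point. The pads swing forward as they close: fully open they stand 13 mm farther back than shut.
Start: joints at [1.24, 0.332, -0.065, 1.46, 0.022, 1.35, -0.088], TCP at [0.189, -0.596, 0.242] pointing down, gripper open.
Joint ranges: [-2.6, 2.6], [-0.5, 2.12], [-1.47, 1.34], [0.16, 2.42], [-1.27, 4.41], [0.06, 2.06], [-2.6, 2.6]. Speed limits (rad/s): [2.22, 2.22, 2.79, 2.79, 3.14, 3.14, 3.14].

INTERFACE

Orientations are given as a unit quaternion [x, y, z, w].
In Python, from workcell import * gives the robot as it stands.
- The arm moves only by the shell command python3 -m inch 'ROWS' [OPENING] [FORCE]. ROWS is JSON, a list of rows, each an object with "slide": the shift along the world's x, y, z in m, a list of three; "yaw": the turn about the world's z in rad. A call has 1 to 20 rows; each row is the pose to reach, as a shift and turn from the pose commanded when the call began; what a row does not reach only later rows make up. A row lasts 1/12 s, in which the tool goes at most 41.7 mm and 7.16 degrees, less where a joint would pass 70% of its speed; a pose out of reach is approached as far as the arm can. A call with a gripper value outside its range is refused whole. OPENING is the closure in counts, from 0 (fully open) to 255 (shut), set as the call begins (- or left out, the last holds). The fingers move at their own pace and stop on an object; FORCE is the grip in N (left out, the last holds). Time passes only in rows, so rows that repeat a pose let the fingers close. It gives the time, the measured TCP pose, the force, the opening and the grip force at its end, in the units of the state.
- get_obs(): the state, without advancing time (a new reading comes with each control period).
- camera(name): name is "side" or "top" or "wrist"; returns a dict with "frame" (480x640x3 uint8, red, green, blue), "fx", "fy", "cx", "cy" (pixels), "extrinsics" (4x4, takes a point from world to camera coordinates). Camera axes: x right, y down, z forward; pixel columns grow to the right and rows downward; lengths in m; the calibration is good to about 2 mm. A picture is of the moment at which its call begins. There is no depth.
- hand_in(): hands the job in; it is judged then, once.
The state is a dict: "clock": time; "joint_pos": joint angles; "joint_velocities": joint speeds; "tau": joint torques, N m; "position": TCP position; "ee_rot": TCP orientation; "ft_force": force on the tool from outside, world axes, zero at the start; "torque": the same for the moment, N m; "grip_width": opening from 0.0 (shut) to 1.0 (fully open); "grasp_force": force on a finger pad.
Only numpy, scipy, OpenCV 4.12 (cv2) and the standard library are available. Lean on these libraries where they do the work, as an engineer would, in place of code of your own. Each camera call takes 0.05 s, during which the arm holds its last target. There are 200 camera calls.

TASK

The green taper plug gauge is jammed in the bore of the casting held in the inclined fixture. Twist it in its seat, about an eighth of a turn either way, to break it free, then draw it straight out along the bore. Hang it upright in the green fork, lowering it in your grip until its collar rests on the prongs at the closed end of the slot, then let go; do not disturb the red gauge, the sample casting or the ring gauge.

Things in the scene. Friction and masses are not known exactly. Their poses are not given: they have to be found in the camera images.
- plug: Steel taper plug gauge with green grip, about 0.32 kg. Origin on its axis at the underside of its green collar, z along the axis from taper to grip. Below: taper 40 mm long, 34 mm diameter at the collar, 26 mm at the tip. Above: collar 50 mm diameter, 6 mm thick, then a 20 mm neck up to z = 12 mm, then a bar grip. At the start its axis leans 30 degrees from vertical, its y axis is level.
- plug_grip (a point): Centre of the green gauge's bar grip, 32 mm above its origin along its z; the bar spans z = 12 to 52 mm, 40 mm along the gauge's x and 18 mm thick along y (pinch across y). Jammed: pulling alone does not free it. Turning about its own axis takes about 0.25 N m at first; past about 35 degrees either way from the start it is loose, and stays so up to 120 degrees.
- casting: Aluminium pipe casting clamped in a blue inclined block on a dark base plate 150 x 120 mm; fixed to the bench. Origin on the bench under the bore mouth; z up. Its bore leans 30 degrees from vertical towards the casting's -x side (roughly towards the robot). Tube outside diameter 60 mm; a side outlet points away to +x.
- bore_mouth (a point): Centre of the casting's bore mouth, 100 mm above the bench, on the tilted rim where the collar of the seated gauge rests; the plug's origin is here at the start. Bore 37 mm diameter, 44 mm deep.
- green_fork: Fixed fork stand with a green plate, for the green gauge. Origin on the bench under the hanging place, z up. Base 110 x 100 mm; plate 8 mm thick, its top 79 mm above the bench; two prongs 20 mm wide, slot 39 mm wide between them, open to the stand's -x side (prongs reach 33 mm that way), closed 19.5 mm from the origin on the +x side.
- green_fork_seat (a point): Hanging place of the green gauge: centre of the slot near its closed end, at the top face of the green plate. With the gauge hanging home, upright, the plug's origin is here. The taper can be lowered in from above or slid in from the open side.
- red_fork: Fixed fork stand like the green one but red, already occupied.
- red_gauge: Red-gripped gauge of the same shape as the green one, hanging loose in the red fork; leave alone. Origin at the underside of its collar.
- sample: Small loose aluminium pipe casting standing on end, 42 mm diameter, 70 mm high, with a side flange; leave alone. Origin under its centre.
- ring_gauge: Loose steel ring gauge lying flat, 56 mm diameter, 18 mm high; leave alone. Origin under its centre.

How it is judged:
By the outcome, as a careful person would: the job done as asked, in the order asked, and still so for the second after the job is handed in, with the robot touching nothing.
It also fails if it takes over 45 s, if anything falls off the work surface, if the arm or the gripper's body presses on something with over 40 N, if the wrist force passes 120 N, or if a joint passes its speed limit or range.

## Working session

There is one attempt and no reset: what is moved stays moved. The work goes in short steps, Python scripts to look and compute and a shell command to move; the robot and the scene stay as the last step left them, time stands still between calls to the robot, and variables do not carry over. Pictures are saved under pics/ and viewed, at most 10 in all, crops included, and the job is handed in when it is done.

```bash
mkdir -p pics; python3 - <<'E'
from workcell import *
import cv2,numpy as np
np.set_printoptions(precision=4,suppress=True)
o=get_obs();print({k:np.round(v,3) for k,v in o.items()})
for n in("side","top"):
    c=camera(n);cv2.imwrite(f"pics/{n}0.png",c["frame"][:,:,::-1]);print(n,c["fx"],c["cx"],c["cy"]);print(c["extrinsics"])
E
ls
```

```text
{'clock': np.float64(0.0), 'joint_pos': array([ 1.24 ,  0.333, -0.065,  1.461,  0.022,  1.35 , -0.089]), 'joint_velocities': array([-0.001, -0.   ,  0.   , -0.   , -0.001, -0.001, -0.   ]), 'tau': array([ -0.001, -62.544,   0.049, -39.16 ,   0.016,   0.01 ,  -0.   ]), 'position': array([ 0.189, -0.595,  0.242]), 'ee_rot': array([ 0.988,  0.153, -0.   , -0.001]), 'ft_force': array([0.906, 0.11 , 0.878]), 'torque': array([ 0.004, -0.056, -0.04 ]), 'grasp_force': np.float64(0.0), 'grip_width': np.float64(1.001)}
side 576.3477433315063 322.4096231880462 242.68747117413884
[[ 0.9837 -0.18    0.0047 -0.5747]
 [-0.122  -0.6858 -0.7175  0.1376]
 [ 0.1324  0.7052 -0.6965  1.0801]
 [ 0.      0.      0.      1.    ]]
top 453.3845680446662 316.1741195007277 250.61649792497622
[[-0.027  -0.9996  0.0053  0.0242]
 [-0.981   0.0255 -0.1921  0.6053]
 [ 0.1919 -0.0104 -0.9814  0.8858]
 [ 0.      0.      0.      1.    ]]
pics
```

View pics/side0.png

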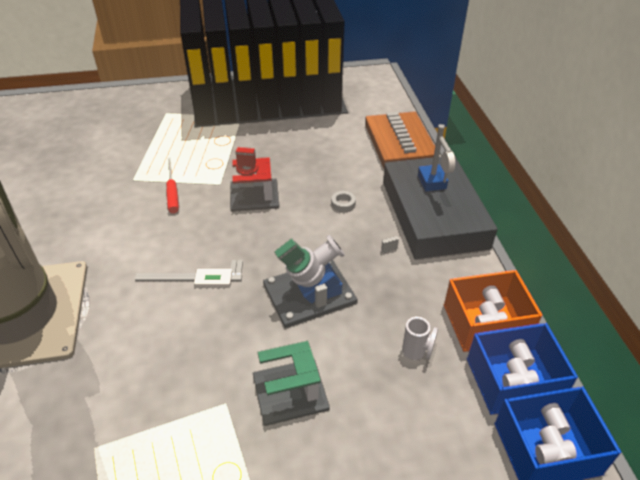

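View pics/top0.png

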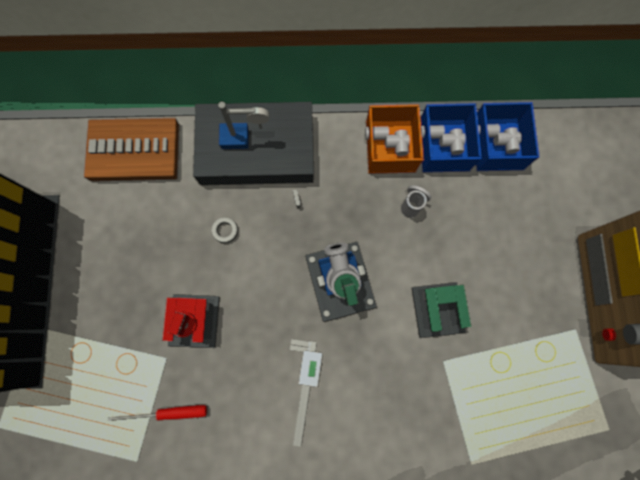

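```bash
python3 - <<'E'
import cv2,numpy as np
t=cv2.imread("pics/top0.png");s=cv2.imread("pics/side0.png")
a=cv2.resize(t[235:335,295:485],None,fx=4.2,fy=4.2,interpolation=cv2.INTER_CUBIC)[:,:798]
cv2.imwrite("pics/topc.png",a)
b=cv2.resize(s[225:425,245:365],None,fx=3,fy=3,interpolation=cv2.INTER_CUBIC);cv2.imwrite("pics/sidec.png",b)
E
```

```text
(no output)
```

View pics/topc.png

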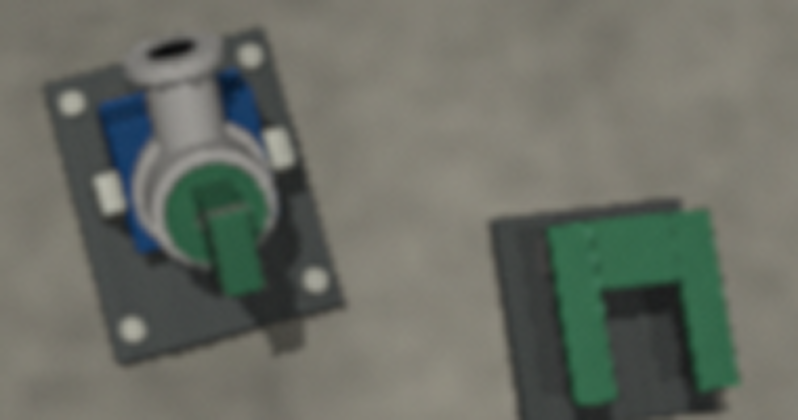

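View pics/sidec.png

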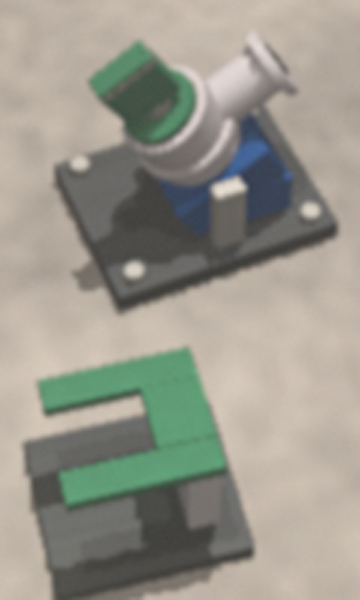

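```bash
cat >h.py <<'E'
from workcell import *
import numpy as np
from scipy.optimize import least_squares
np.set_printoptions(precision=4,suppress=True)
def cams():
    return {n:camera(n) for n in("side","top")}
def proj(c,P):
    P=np.atleast_2d(P)@c["extrinsics"][:3,:3].T+c["extrinsics"][:3,3]
    return np.c_[c["fx"]*P[:,0]/P[:,2]+c["cx"],c["fy"]*P[:,1]/P[:,2]+c["cy"]]
def place(L,x,y,yaw):
    c,s=np.cos(yaw),np.sin(yaw);return np.asarray(L)@np.array([[c,s,0],[-s,c,0],[0,0,1]])+[x,y,0]
E
python3 - <<'E'
from h import *
C=cams()
T=lambda p:np.array(p)/4.2+[295,235]
S=lambda p:np.array(p)/3+[245,225]
# fork
ft=[[.0195,.0195,.079],[.0195,-.0195,.079],[-.033,.0195,.079],[-.033,-.0195,.079],[-.033,.0395,.079],[-.033,-.0395,.079]]
tp=T([[603,288],[683,282],[615,398],[700,390],[573,404],[738,380]])
fs=[ft[0],ft[1],ft[4],ft[3]];sp=S([[143,392],[157,447],[40,382],[60,474]])
f=lambda q:np.r_[(proj(C["top"],place(ft,*q))-tp).ravel(),(proj(C["side"],place(fs,*q))-sp).ravel()]
r=least_squares(f,[.55,-.2,0],loss="soft_l1");print("fork",r.x,f(r.x).round(1))
# casting
m=np.array([0,0,.1]);z=np.array([-.5,0,.866]);x=np.array([.866,0,.5]);y=np.array([0,1,0])
g=lambda a,b,h:m+a*x+b*y+h*z
ct=[g(.02,.009,.052),g(.02,-.009,.052),g(-.02,-.009,.052),g(-.02,.009,.052)]
tp2=T([[203,212],[245,200],[262,288],[222,297]])
f2=lambda q:(proj(C["top"],place(ct,*q))-tp2).ravel()
r=least_squares(f2,[.6,-.05,0]);print("cast by bar",r.x,f2(r.x).round(1))
q=r.x
f3=lambda q:np.r_[(proj(C["top"],place([[q[3]+a,b,q[4]] for a,b in[(.075,.06),(.075,-.06),(-.075,-.06),(-.075,.06)]],*q[:3]))-T([[45,88],[263,30],[343,303],[118,363]])).ravel(),
 (proj(C["side"],place([[q[3]+a,b,q[4]] for a,b in[(-.075,.06),(-.075,-.06),(.075,-.06)]],*q[:3]))-S([[57,172],[120,300],[337,225]])).ravel(),(q[4]-.01)*1e3, 0*q[3],f2(q[:3])].__class__(0) if 0 else np.r_[(proj(C["top"],place([[q[3]+a,b,q[4]] for a,b in[(.075,.06),(.075,-.06),(-.075,-.06),(-.075,.06)]],*q[:3]))-T([[45,88],[263,30],[343,303],[118,363]])).ravel(),(proj(C["side"],place([[q[3]+a,b,q[4]] for a,b in[(-.075,.06),(-.075,-.06),(.075,-.06)]],*q[:3]))-S([[57,172],[120,300],[337,225]])).ravel(),f2(q[:3])]
r=least_squares(f3,[*q,0,.01]);print("cast all",r.x,f3(r.x).round(1))
p=[place([g(*a)],*r.x[:3])[0] for a in [(.02,.009,.052),(.02,-.009,.052),(-.02,-.009,.052),(-.02,.009,.052),(-.02,-.009,.012)]]
print("bar in sidecrop",((proj(C["side"],p)-[245,225])*3).round(0).tolist())
print("grip",place([g(0,0,.032)],*r.x[:3]))
E
```

```text
fork [ 0.4725 -0.2531  0.0721] [-0.4 -1.4 -0.1 -1.9  0.8 -1.   0.  -1.1  0.7 -1.4  1.   0.3 -1.4 -0.8
 -0.7  1.1 -1.5 -0.8 -1.6 -0.6]
cast by bar [ 0.5298 -0.0467  0.2188] [ 0.4  0.5 -0.1  1.  -0.3 -0.8 -0.1 -0.6]
cast all [ 0.5299 -0.047   0.2365  0.0198  0.0082] [-1.2 -1.7 -0.6 -1.7 -0.3 -0.8 -0.6 -0.3 -2.4 -0.8 -1.4  1.2 -0.3  0.9
  0.7  0.5  0.1  0.8  0.3 -1.1  0.6 -0.7]
bar in sidecrop [[137.0, 37.0], [148.0, 57.0], [94.0, 98.0], [83.0, 78.0], [128.0, 129.0]]
grip [[ 0.5143 -0.0508  0.1277]]
```

```bash
python3 -m inch '[{"slide":[0.02,0.033,0],"yaw":0},{"slide":[0.045,0.075,0],"yaw":0},{"slide":[0.066,0.11,0],"yaw":0},{"slide":[0.087,0.145,0],"yaw":0},{"slide":[0.108,0.18,0],"yaw":-0.02},{"slide":[0.129,0.215,0],"yaw":-0.04},{"slide":[0.15,0.25,0],"yaw":-0.08},{"slide":[0.171,0.285,0],"yaw":-0.08},{"slide":[0.192,0.32,0],"yaw":-0.08},{"slide":[0.213,0.355,0],"yaw":-0.08},{"slide":[0.234,0.39,0],"yaw":-0.08},{"slide":[0.255,0.425,0],"yaw":-0.08},{"slide":[0.276,0.46,0],"yaw":-0.08},{"slide":[0.297,0.495,0],"yaw":-0.08},{"slide":[0.315,0.525,0],"yaw":-0.08},{"slide":[0.325,0.544,0],"yaw":-0.08},{"slide":[0.325,0.544,0],"yaw":-0.08},{"slide":[0.325,0.544,0],"yaw":-0.08}]' 100 60; python3 - <<'E'
from h import *
import cv2
o=get_obs();print(o["clock"],o["position"],o["ee_rot"])
w=camera("wrist");cv2.imwrite("pics/w1.png",w["frame"][:,:,::-1])
from h import proj
print(w["extrinsics"],w["fx"])
E
```

```text
clock: 1.7
position: [0.5145, -0.0505, 0.2421]
ee_rot: [0.993, 0.115, -0.0, -0.0]
ft_force: [0.4, -1.0, -0.9]
grip_width: 0.609
grasp_force: 0.0
1.7 [ 0.5145 -0.0505  0.2421] [ 0.9934  0.115  -0.0002 -0.0002]
[[ 0.227  -0.9739  0.0002 -0.1663]
 [-0.921  -0.2146  0.3251  0.4216]
 [-0.3166 -0.074  -0.9457  0.5401]
 [ 0.      0.      0.      1.    ]] 376.7702110822319
```

View pics/w1.png

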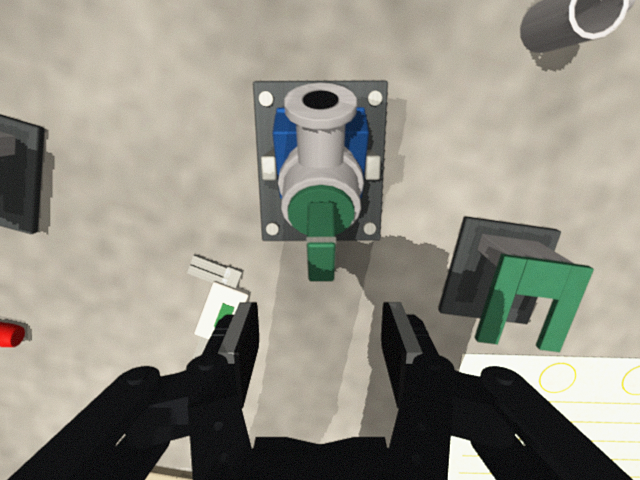

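```bash
python3 - <<'E'
from h import *
w=camera("wrist")
m=np.array([0,0,.1]);z=np.array([-.5,0,.866]);x=np.array([.866,0,.5]);y=np.array([0,1,0])
g=lambda a,b,h:m+a*x+b*y+h*z
ct=[g(.02,.009,.052),g(.02,-.009,.052),g(-.02,-.009,.052),g(-.02,.009,.052)]
f=lambda q:(proj(w,place(ct,*q))-[[307,241],[335,241],[333,280],[309,280]]).ravel()
r=least_squares(f,[.53,-.047,.23]);print(r.x,f(r.x).round(1),place([g(0,0,.032)],*r.x))
E
```

```text
[ 0.5311 -0.0492  0.2291] [-0.6  0.7  0.7  0.6  0.9 -0.8 -1.  -0.7] [[ 0.5155 -0.0528  0.1277]]
```

```bash
python3 -m inch '[{"slide":[0.001,-0.001,-0.03],"yaw":0},{"slide":[0.001,-0.001,-0.06],"yaw":0},{"slide":[0.001,-0.001,-0.09],"yaw":0},{"slide":[0.001,-0.001,-0.108],"yaw":0},{"slide":[0.001,-0.001,-0.119],"yaw":0},{"slide":[0.001,-0.001,-0.119],"yaw":0}]' && python3 -m inch '[{"slide":[0,0,0],"yaw":0},{"slide":[0,0,0],"yaw":0},{"slide":[0,0,0],"yaw":0},{"slide":[0,0,0],"yaw":0},{"slide":[0,0,0],"yaw":0}]' 255 60 && python3 -m inch '[{"slide":[0,0,0],"yaw":0.08},{"slide":[0,0,0],"yaw":0.16},{"slide":[0,0,0],"yaw":0.24},{"slide":[0,0,0],"yaw":0.24}]'; python3 -c "from h import *;o=get_obs();print(o['torque'],o['joint_pos'],o['ee_rot'])"
```

```text
clock: 2.3
position: [0.5138, -0.0539, 0.1213]
ee_rot: [0.994, 0.113, -0.002, -0.0]
ft_force: [0.7, 0.5, 0.3]
grip_width: 0.609
grasp_force: 0.0
clock: 2.72
position: [0.5161, -0.0514, 0.1249]
ee_rot: [0.993, 0.114, 0.001, -0.0]
ft_force: [-2.7, 5.3, 5.4]
grip_width: 0.199
grasp_force: 59.4
clock: 3.05
position: [0.5155, -0.0534, 0.1255]
ee_rot: [0.972, 0.233, 0.0, 0.001]
ft_force: [-10.7, 0.5, 15.2]
grip_width: 0.203
grasp_force: 79.4
[-0.7363  1.6126 -1.2793] [ 0.5726  0.2599 -0.6267  1.8549  0.1736  1.0803 -1.2209] [0.9725 0.2329 0.0001 0.0009]
```

```bash
python3 -m inch '[{"slide":[0,0,0],"yaw":0.08},{"slide":[0,0,0],"yaw":0.16},{"slide":[0,0,0],"yaw":0.24},{"slide":[0,0,0],"yaw":0.24}]' && python3 -m inch '[{"slide":[0,0,0],"yaw":0.08},{"slide":[0,0,0],"yaw":0.16},{"slide":[0,0,0],"yaw":0.24},{"slide":[0,0,0],"yaw":0.24}]'; python3 - <<'E'
from h import *
import cv2
o=get_obs();print(o['torque'],o['joint_pos'],o['ee_rot'])
a=cv2.resize(camera("top")["frame"][235:335,295:395,::-1],(400,400),interpolation=cv2.INTER_CUBIC)
b=cv2.resize(camera("side")["frame"][220:320,240:340,::-1],(400,400),interpolation=cv2.INTER_CUBIC)
cv2.imwrite("pics/t2.png",np.hstack([a,b]))
E
```

```text
clock: 3.38
position: [0.5165, -0.0557, 0.1273]
ee_rot: [0.938, 0.347, 0.001, 0.003]
ft_force: [-2.6, -3.7, 16.6]
grip_width: 0.204
grasp_force: 85.4
clock: 3.72
position: [0.5183, -0.0561, 0.1285]
ee_rot: [0.89, 0.456, 0.002, 0.004]
ft_force: [-11.1, -5.5, 34.1]
grip_width: 0.204
grasp_force: 145.4
[-2.8409  1.1428 -1.6571] [ 0.6304  0.2701 -0.6911  1.8476  0.2003  1.0849 -0.7594] [0.8899 0.4562 0.002  0.0042]
```

View pics/t2.png

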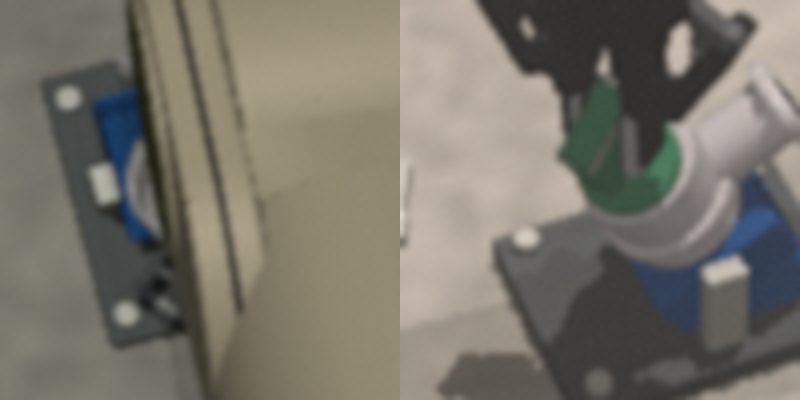

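```bash
python3 -m inch '[{"slide":[-0.003,-0.0007,0.005],"yaw":0},{"slide":[-0.006,-0.0014,0.0104],"yaw":0},{"slide":[-0.006,-0.0014,0.0104],"yaw":0}]' && python3 -m inch '[{"slide":[0,0,0],"yaw":-0.1},{"slide":[0,0,0],"yaw":-0.2},{"slide":[0,0,0],"yaw":-0.3},{"slide":[0,0,0],"yaw":-0.4},{"slide":[0,0,0],"yaw":-0.5},{"slide":[0,0,0],"yaw":-0.6},{"slide":[0,0,0],"yaw":-0.7},{"slide":[0,0,0],"yaw":-0.72},{"slide":[0,0,0],"yaw":-0.72}]'; python3 - <<'E'
from h import *
import cv2
o=get_obs();print(o['torque'],o['ee_rot'])
b=cv2.resize(camera("side")["frame"][200:320,230:350,::-1],(600,600),interpolation=cv2.INTER_CUBIC)
cv2.imwrite("pics/t3.png",b)
E
```

```text
clock: 4.07
position: [0.5148, -0.06, 0.138]
ee_rot: [0.891, 0.454, 0.005, 0.007]
ft_force: [8.4, -18.2, 13.6]
grip_width: 0.203
grasp_force: 74.4
clock: 4.82
position: [0.5096, -0.0527, 0.1352]
ee_rot: [0.994, 0.113, 0.0, -0.0]
ft_force: [-4.9, 4.3, 6.5]
grip_width: 0.202
grasp_force: 60.3
[ 1.1294  1.1904 -0.0248] [ 0.9936  0.1133  0.0004 -0.0002]
```

View pics/t3.png

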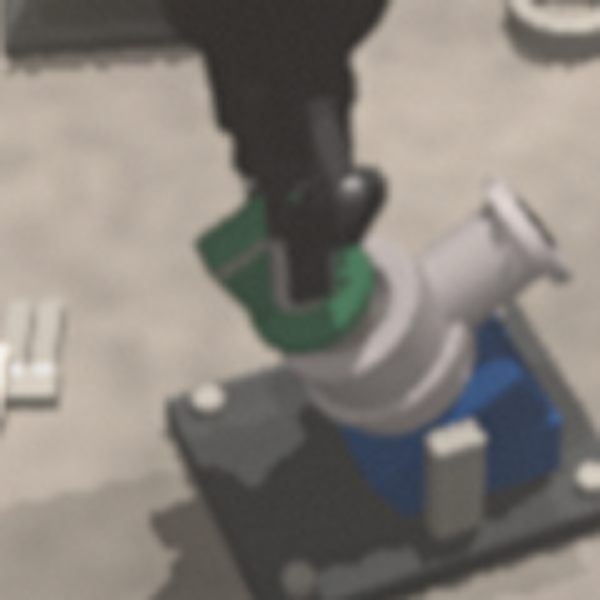

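```bash
python3 -m inch '[{"slide":[-0.0024,-0.0006,0.0043],"yaw":0},{"slide":[-0.0049,-0.0011,0.0087],"yaw":0},{"slide":[-0.0073,-0.0017,0.013],"yaw":0},{"slide":[-0.0097,-0.0023,0.0173],"yaw":0},{"slide":[-0.0122,-0.0028,0.0217],"yaw":0},{"slide":[-0.0146,-0.0034,0.026],"yaw":0},{"slide":[-0.0170,-0.0040,0.0303],"yaw":0},{"slide":[-0.0195,-0.0045,0.0346],"yaw":0},{"slide":[-0.0219,-0.0051,0.039],"yaw":0},{"slide":[-0.0243,-0.0057,0.0433],"yaw":0},{"slide":[-0.0243,-0.0057,0.0433],"yaw":0}]'; python3 - <<'E'
from h import *
import cv2
o=get_obs();print(o['torque'],o['ee_rot'])
b=cv2.resize(camera("side")["frame"][180:320,220:360,::-1],(600,600),interpolation=cv2.INTER_CUBIC)
cv2.imwrite("pics/t4.png",b)
E
```

```text
clock: 5.78
position: [0.4851, -0.0599, 0.178]
ee_rot: [0.994, 0.114, 0.0, 0.0]
ft_force: [0.6, -0.2, -2.9]
grip_width: 0.203
grasp_force: 58.9
[-0.0069 -0.0924  0.0259] [0.9935 0.1136 0.0005 0.0004]
```

View pics/t4.png

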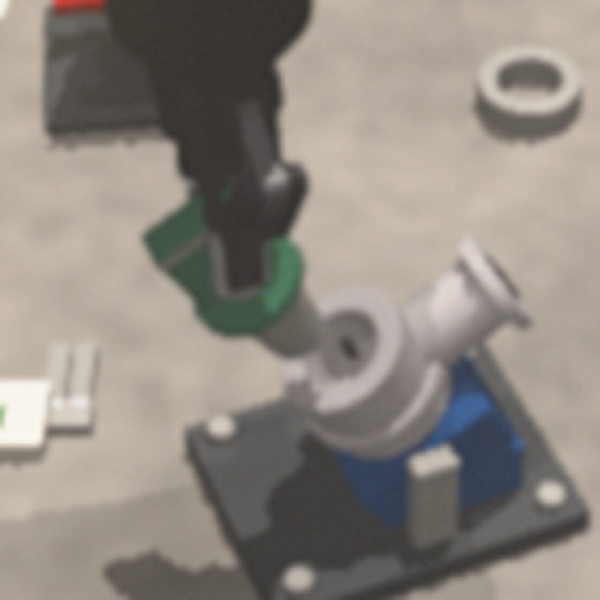

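```bash
python3 -m inch '[{"slide":[-0.01,0,0.02],"yaw":0},{"slide":[-0.025,-0.01,0.03],"yaw":0},{"slide":[-0.0425,-0.03,0.03],"yaw":-0.03},{"slide":[-0.0425,-0.06,0.03],"yaw":-0.06},{"slide":[-0.0425,-0.09,0.03],"yaw":-0.09},{"slide":[-0.0425,-0.12,0.03],"yaw":-0.12},{"slide":[-0.0425,-0.15,0.03],"yaw":-0.157},{"slide":[-0.0425,-0.175,0.02],"yaw":-0.157},{"slide":[-0.0425,-0.19,0],"yaw":-0.157},{"slide":[-0.0425,-0.195,-0.02],"yaw":-0.157},{"slide":[-0.0425,-0.195,-0.033],"yaw":-0.157},{"slide":[-0.0425,-0.195,-0.033],"yaw":-0.157},{"slide":[-0.0425,-0.195,-0.033],"yaw":-0.157}]' - 30; python3 - <<'E'
from h import *
import cv2
o=get_obs();print(o['ee_rot'])
b=camera("side")["frame"][280:430,210:360,::-1]
w=camera("wrist")["frame"][:,:,::-1]
cv2.imwrite("pics/t5.png",np.hstack([cv2.resize(b,(400,400),interpolation=cv2.INTER_CUBIC),cv2.resize(w,(400,300))[:, :].copy() if 0 else cv2.resize(w[80:480,120:520],(400,400))]))
E
```

```text
clock: 6.92
position: [0.4424, -0.2543, 0.1436]
ee_rot: [0.999, 0.036, -0.001, -0.001]
ft_force: [1.1, -0.3, -3.8]
grip_width: 0.205
grasp_force: 58.8
[ 0.9994  0.0356 -0.0006 -0.0005]
```

View pics/t5.png

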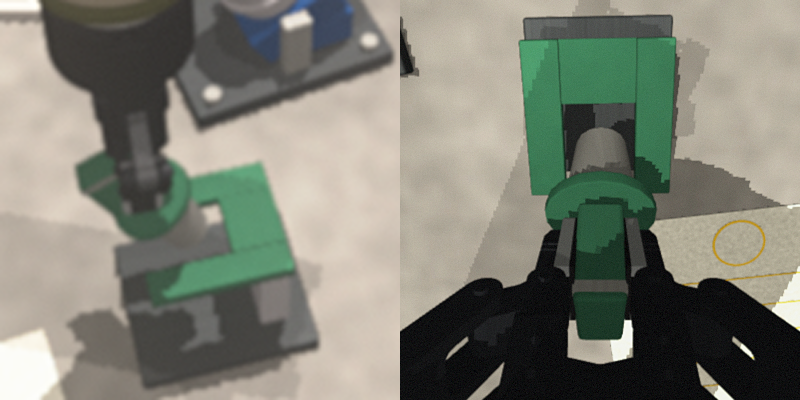

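```bash
python3 -m inch '[{"slide":[0,0,-0.007],"yaw":0},{"slide":[0,0,-0.014],"yaw":0},{"slide":[0,0,-0.019],"yaw":0},{"slide":[0,0,-0.019],"yaw":0}]' 255 30 && python3 -m inch '[{"slide":[0.004,0.0003,0],"yaw":0},{"slide":[0.008,0.0006,0],"yaw":0},{"slide":[0.012,0.0009,0],"yaw":0},{"slide":[0.016,0.0012,0],"yaw":0},{"slide":[0.020,0.0014,0],"yaw":0},{"slide":[0.024,0.0017,0],"yaw":0},{"slide":[0.028,0.002,0],"yaw":0},{"slide":[0.032,0.0023,0],"yaw":0},{"slide":[0.032,0.0023,0],"yaw":0}]'; python3 - <<'E'
from h import *
import cv2
b=camera("side")["frame"][280:430,210:360,::-1]
w=camera("wrist")["frame"][:,:,::-1]
cv2.imwrite("pics/t6.png",np.hstack([cv2.resize(b,(400,400),interpolation=cv2.INTER_CUBIC),cv2.resize(w[80:480,120:520],(400,400))]))
E
```

```text
clock: 7.35
position: [0.4419, -0.2544, 0.1238]
ee_rot: [0.999, 0.035, -0.001, -0.0]
ft_force: [-1.2, -0.8, -4.1]
grip_width: 0.206
grasp_force: 59.0
clock: 8.1
position: [0.473, -0.2525, 0.1238]
ee_rot: [0.999, 0.035, -0.002, -0.0]
ft_force: [-3.8, -1.0, -8.4]
grip_width: 0.2
grasp_force: 58.2
```

View pics/t6.png

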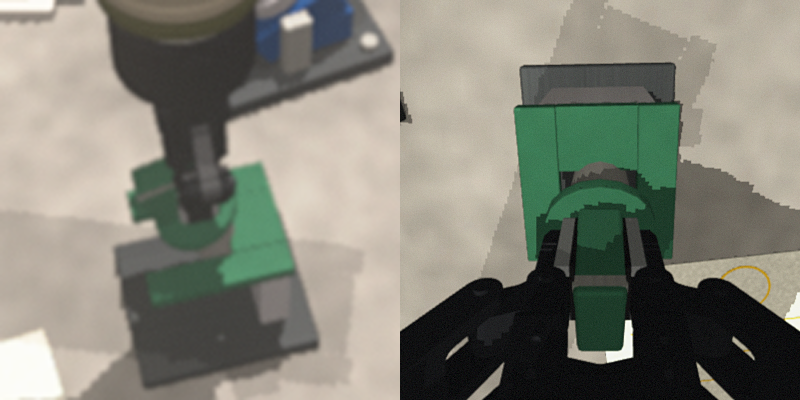

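```bash
python3 -m inch '[{"slide":[0.004,0.0003,0],"yaw":0},{"slide":[0.009,0.0006,0],"yaw":0},{"slide":[0.009,0.0006,0],"yaw":0},{"slide":[0.0035,0.0003,0],"yaw":0},{"slide":[0.0035,0.0003,0],"yaw":0}]' && python3 -m inch '[{"slide":[0,0,-0.004],"yaw":0},{"slide":[0,0,-0.008],"yaw":0},{"slide":[0,0,-0.012],"yaw":0},{"slide":[0,0,-0.014],"yaw":0},{"slide":[0,0,-0.014],"yaw":0}]'; python3 -c "from h import *;print(get_obs()['torque'])"
```

```text
clock: 8.62
position: [0.4779, -0.2523, 0.1251]
ee_rot: [0.999, 0.035, 0.0, 0.0]
ft_force: [0.4, -0.5, -3.5]
grip_width: 0.201
grasp_force: 58.7
clock: 9.03
position: [0.4793, -0.2525, 0.1155]
ee_rot: [0.999, 0.035, 0.001, 0.001]
ft_force: [-18.2, 7.1, 43.9]
grip_width: 0.207
grasp_force: 65.2
[1.997  3.9137 0.0724]
```

```bash
python3 -m inch '[{"slide":[0,0,0.006],"yaw":0},{"slide":[-0.003,0,0.006],"yaw":0},{"slide":[-0.004,0,0.006],"yaw":0},{"slide":[-0.004,0,0.006],"yaw":0},{"slide":[-0.004,0,0.006],"yaw":0}]'; python3 - <<'E'
from h import *
import cv2
w=camera("wrist");s=camera("side");np.savez("cap.npz",w=w["frame"],s=s["frame"],We=w["extrinsics"],wf=[w["fx"],w["fy"],w["cx"],w["cy"]])
print(get_obs()["torque"])
def show(im,r0,r1,c0,c1,st):
    for r in range(r0,r1,st):
        L=""
        for c in range(c0,c1,st//2 or 1):
            R,G,B=map(int,im[r,c]); v=(R+G+B)//3
            L+= ("G" if v>70 else "g") if G>1.25*R and G>1.1*B else (".#"[0] if v>110 else "-" if v>70 else "#")
        print(r,L)
show(s["frame"],335,400,248,330,2)
E
```

```text
clock: 9.45
position: [0.4736, -0.252, 0.1162]
ee_rot: [0.999, 0.035, -0.0, -0.0]
ft_force: [-0.4, 0.8, -3.1]
grip_width: 0.199
grasp_force: 58.8
[ 0.0407 -0.0288 -0.0315]
335 ........................###########-------####-...................................
337 ........................-##########-------#####...................................
339 ........................-##########-------#####...................................
341 .......................--###########-------##-....................................
343 ..................---GGG############-------#-.....GGGGGGGGGG......................
345 .............-GGGGGGGGGGG###########-----------GGGGGGGGGGGGGG.....................
347 .............GGGGGGGGGGGGGG#######-----------###GGGGGGGGGGGGGG....................
349 .............-GGGGGGGGGGGGG####----#---------#----GGGGGGGGGGGGG...................
351 .............GGGGGGGGG------#########---------#----GGGGGGGGGGGG...................
353 ..........GGGGG------------G#########---------####GGGGGGGGGGGGGG..................
355 ...........GG---------GGGGGG--########-------#####GGGG
[... 1242 characters left out ...]
....
385 .......--########-GGGGGGGGGGGGGGGGGGGGGGGGGGGGGGGGGGGGGGGG------.......---........
387 ........-#########GGGGGGGGGGGGGGGGGGGGGGGGGGGGGGGGgg###-----...........----.......
389 ........-#####-##-GGGGGGGGGGGGGGGGGGGGGggggg############----............---.......
391 ........-#########-GGGGGGGGGGGGGggg#####################----...........-----......
393 ........-----######GGGGGGGG##############################---............----......
395 ........------###########################################---............-----.....
397 ..........-------#########################################--...........-------....
399 ..........-------#########################################--......------------....
```

```bash
python3 - <<'E'
from h import *
s=camera("side");t=get_obs()["position"]
th=np.linspace(0,2*np.pi,72)
for phi in(0,5,10,15,20,30):
  for a,hh in((.004,.036),(.004,.03)):
    p=np.radians(phi);Z=np.array([-np.sin(p),0,np.cos(p)]);X=np.array([np.cos(p),0,np.sin(p)]);Y=np.array([0,1,0])
    org=np.array([0,0,t[2]+.008])-a*X-hh*Z
    f=lambda L:proj(s,place([org+q[0]*X+q[1]*Y+q[2]*Z for q in L],t[0],t[1],.07)).round(0).astype(int)
    b=f([(-.02,.009,.052),(-.02,-.009,.052),(-.02,-.009,.012),(-.02,.009,.012)])
    c=f([(.025*np.cos(k),.025*np.sin(k),h) for k in th for h in(0,.006)])
    print(phi,hh,"bar TL+,TL-,BL-,BL+",b.tolist(),"collar L,bottom,R",c[c[:,0].argmin()],c[c[:,1].argmax()],c[c[:,0].argmax()])
E
```

```text
0 0.036 bar TL+,TL-,BL-,BL+ [[264, 342], [266, 352], [268, 367], [266, 357]] collar L,bottom,R [264 358] [278 378] [296 365]
0 0.03 bar TL+,TL-,BL-,BL+ [[264, 340], [266, 349], [268, 365], [266, 355]] collar L,bottom,R [263 359] [274 375] [296 363]
5 0.036 bar TL+,TL-,BL-,BL+ [[263, 343], [265, 353], [269, 367], [267, 358]] collar L,bottom,R [265 362] [275 377] [298 364]
5 0.03 bar TL+,TL-,BL-,BL+ [[263, 341], [265, 350], [269, 365], [267, 356]] collar L,bottom,R [265 358] [274 375] [297 357]
10 0.036 bar TL+,TL-,BL-,BL+ [[263, 344], [265, 354], [271, 368], [269, 358]] collar L,bottom,R [267 362] [277 377] [299 358]
10 0.03 bar TL+,TL-,BL-,BL+ [[262, 342], [264, 351], [270, 366], [268, 356]] collar L,bottom,R [266 361] [276 375] [299 361]
15 0.036 bar TL+,TL-,BL-,BL+ [[262, 345], [264, 355], [273, 368], [270, 358]] collar L,bottom,R [269 362] [281 377] [301 357]
15 0.03 bar TL+,TL-,BL-,BL+ [[261, 343], [263, 353], [271, 366], [269, 356]] collar L,bottom,R [268 360] [278 375] [300 355]
20 0.036 bar TL+,TL-,BL-,BL+ [[262, 346], [264, 356], [274, 368], [272, 359]] collar L,bottom,R [271 363] [284 377] [303 361]
20 0.03 bar TL+,TL-,BL-,BL+ [[260, 344], [262, 354], [273, 366], [271, 357]] collar L,bottom,R [270 359] [281 375] [301 354]
30 0.036 bar TL+,TL-,BL-,BL+ [[262, 348], [264, 358], [278, 368], [276, 359]] collar L,bottom,R [276 359] [287 376] [305 353]
30 0.03 bar TL+,TL-,BL-,BL+ [[259, 347], [261, 356], [276, 367], [274, 357]] collar L,bottom,R [274 358] [283 374] [303 351]
```

```bash
python3 -m inch '[{"slide":[0,0,0.004],"yaw":0},{"slide":[0.004,0.0005,0.004],"yaw":0},{"slide":[0.008,0.0008,0.004],"yaw":0},{"slide":[0.010,0.001,0.004],"yaw":0},{"slide":[0.010,0.001,0.004],"yaw":0}]' ; cat >show.py <<'E'
from h import *
s=camera("side");t=get_obs()["position"];im=s["frame"]
for r in range(337,381,1):
    L=""
    for c in range(252,302):
        R,G,B=map(int,im[r,c]); v=(R+G+B)//3
        L+= chr(97+min(25,G//7)) if G>1.25*R and G>1.1*B else (" " if v>110 else "-" if v>70 else "#")
    print(r,L)
th=np.linspace(0,2*np.pi,72)
for phi in(-5,0,5,10,15):
    a,hh=.004,.034
    p=np.radians(phi);Z=np.array([-np.sin(p),0,np.cos(p)]);X=np.array([np.cos(p),0,np.sin(p)]);Y=np.array([0,1,0])
    org=np.array([0,0,t[2]+.008])-a*X-hh*Z
    f=lambda L:proj(s,place([org+q[0]*X+q[1]*Y+q[2]*Z for q in L],t[0],t[1],.07)).round(1)
    b=f([(-.02,.009,.052),(-.02,-.009,.052),(-.02,-.009,.012)])
    c=f([(.025*np.cos(k),.025*np.sin(k),h) for k in th for h in(0,.006)])
    print(phi,b.tolist(),c[c[:,0].argmin()],c[c[:,1].argmax()],c[c[:,0].argmax()])
E
python3 show.py
```

```text
clock: 10.02
position: [0.4831, -0.2513, 0.1204]
ee_rot: [0.999, 0.035, -0.002, -0.0]
ft_force: [-6.3, -0.5, -3.3]
grip_width: 0.202
grasp_force: 58.9
337                           -###########-------#### 
338                           -###########-------##-  
339                        ---############---------   
340                     ---nmml############--------   
341                  ---nmmmmmm############--------   
342                --nmmnmnmnnml###########-----------
343               -nmmmmnnnnmnnml##########-----------
344                mmnnmmnnnnnmnml#####-------------##
345                -mnnnnmnnnnnnnl####-------------###
346                -mmnnnnnnnnnnm#####----#---------#-
347                -mnnnnnnnnnn---##########--------#-
348                -mnnnnnnn------##########--------##
349                -nnnnn---------##########--------##
350                -nn------------##########--------##
351           wvurp-------------mm-##########-------##
352        vvuuuspn---------mmllll--#########------###
353       vuuuuutpm------llmmlmmmm-###################
354        uuu
[... 1238 characters left out ...]
----mmmosuvu
377   -----------------------------------mmmmmmmmptvvu
378   -------------------------------mmmmmmmmmmmmptvvv
379   --------------------------lmmmmmmmmmmmmmmmmosuvv
380   ----------------------llmmmmmmmmmmmmmmmmmmmnpruv
-5 [[270.8, 337.4], [273.0, 347.0], [272.2, 362.9]] [267.5 360.2] [283.6 374.3] [299.8 359.4]
0 [[269.8, 338.4], [272.0, 348.0], [273.5, 363.4]] [269.1 358.6] [284.1 374.2] [301.4 360.7]
5 [[268.9, 339.5], [271.1, 349.1], [274.8, 363.9]] [270.9 359.1] [286.  374.1] [303.2 359.6]
10 [[268.1, 340.5], [270.4, 350.1], [276.3, 364.3]] [272.7 359.5] [286.6 373.9] [304.9 358.4]
15 [[267.5, 341.6], [269.7, 351.2], [277.8, 364.6]] [274.6 359.8] [287.2 373.6] [306.4 357.2]
```

```bash
python3 -m inch '[{"slide":[0.002,0.0001,0],"yaw":0},{"slide":[0.004,0.0003,0],"yaw":0},{"slide":[0.006,0.0004,0],"yaw":0},{"slide":[0.007,0.0005,0],"yaw":0},{"slide":[0.007,0.0005,0],"yaw":0}]' ; python3 show.py
```

```text
clock: 10.48
position: [0.4891, -0.251, 0.1201]
ee_rot: [0.999, 0.035, -0.003, -0.0]
ft_force: [-8.2, -1.2, -0.7]
grip_width: 0.204
grasp_force: 59.2
337                               -############-------
338                           ----#############-------
339                       ---nnmmml############-------
340                    ---nnmmmmmnm############-------
341                   -mmmmmmmmmmmm############-------
342                   -mmmmnmmnnmmmml##########-------
343                    nmnnnmmnnmnnnml#########-------
344                    -mmnnnnnnmnnnml#####-----------
345                    -mmnnnnnnnnnnm#####----##------
346                    -mmnnnnnnnn----##########------
347                     nnnnnnn-------##########------
348                    -nn------------##########------
349                    q--------------##########------
350                vvusp----------mlml###########-----
351           wvvuuutqp--------mmllmlm--##########----
352        vvuuuuuuuspmm---mlmmlllmllm--##########---#
353       vuuuuuuuuusommmmlllllmmmmmlm--##############
354        uuuu
[... 1237 characters left out ...]
----mmmmmmor
377   -----------------------------------mmmmmmmmmmmmp
378   ------------------------------mmmmmmmmmmmmmmmmmn
379   -------------------------lmmmmmmmmmmmmmmmmmmmmmm
380   -----------------------lmmmmmmmmmmmmmmmmmmmmmmmm
-5 [[274.8, 336.7], [277.1, 346.3], [276.2, 362.2]] [271.3 359.6] [287.5 373.6] [303.6 358.7]
0 [[273.8, 337.8], [276.1, 347.3], [277.4, 362.8]] [273.  357.9] [288.  373.5] [305.2 360. ]
5 [[272.9, 338.8], [275.2, 348.4], [278.8, 363.2]] [274.7 358.5] [288.5 373.4] [307.  358.9]
10 [[272.1, 339.9], [274.4, 349.5], [280.2, 363.6]] [276.5 358.9] [290.5 373.2] [308.7 357.8]
15 [[271.5, 341.0], [273.8, 350.6], [281.7, 363.9]] [278.4 359.2] [292.5 373. ] [310.2 356.6]
```

```bash
python3 -m inch '[{"slide":[0.002,0.0001,0],"yaw":0},{"slide":[0.004,0.0003,0],"yaw":0},{"slide":[0.006,0.0004,0],"yaw":0},{"slide":[0.006,0.0004,0],"yaw":0}]' ; python3 show.py | grep -v '^3[56]'; python3 - <<'E'
from h import *
w=camera("wrist");im=w["frame"]
for r in range(150,300,5):
    print(r,"".join((lambda R,G,B:(chr(97+min(25,G//8)) if G>1.25*R and G>1.1*B else " " if R+G+B>330 else "-" if R+G+B>180 else "#"))(*map(int,im[r,c])) for c in range(220,420,2)))
E
```

```text
clock: 10.87
position: [0.495, -0.2507, 0.12]
ee_rot: [0.999, 0.035, -0.003, -0.0]
ft_force: [-9.0, -1.3, -0.6]
grip_width: 0.202
grasp_force: 58.6
337                             ----nn#############---
338                        ----nnmmmmml############---
339                       -nmmmmmmmmnmm############---
340                       -mmmmmnmnmmnml###########---
341                       -mmmnnnnnmmmnm###########---
342                        -mnmnnnmnnmnnml#########---
343                        -mnnmnnnnnnnnnl#####-------
344                        -mmnmnnnnnnnnm#####-----#--
345                        -mnnnnnnnn-----#####--####-
346                        -mnnn----------###########-
347                        ---------------###########-
348                        ---------------###########-
349                    vvur---------mmmmll###########-
370              -----------------mmmmmmmmmmmmmmmmmmmm
371         --------------------------mmmmmm-----mmmmm
372      -----------------------------------------mmmm
373   --------------------------------------------mmmm
374   -----------
[... 3282 characters left out ...]
pqmqqqqqqqqrqqqqqqqpqqqpqqqqqqqqqqpqqqpqqqoqqqqqqqqqqqqppqqqqo-          
270           qqqqqqqqqqqqpqrqqqrmqqqqqqqqqqqqqqqqonnnqqrrlhhipqqppqqqqqqoqqqqrqqqrhiimnmiihh           
275           oqqqrqpqqqrrqqqqpqqnqqqqqqqpqqqqqqkiiiiijijiiiijiihiiihipqqolnnnjhiihhjiijiiiii    -     -
280            qqqqqqrqqqqqqqqqqqopqqqqqqriiiiiihhhhhhgighhhhhiiiijiihhhhhiiiiiiiiiiiiiiiiji-   -       
285            pqqqqqrqqqqrqqqqqqppqnnnqiijiiiiiijmppqrqpnljhhhggghhiiiiihhiiihiiihijiiiiiii- -       --
290            qqqqqqpqqqqqqqqrqhiiiihihglqtrrrsrrrrrqrrrrrrrrrrrroihgghihihihhihiiiiiijiiii--   -      
295            pqqqqqqqqqriijiiiiihhlqmjijjjjiijijrrrsrrqrrrrrqrrriiijiihghiihiiiiiiihiiiiih- ---- --
```

```bash
python3 show.py | grep  '^36'
```

```text
360         ttsrqqponn----nmmmllmmmm-----------#######
361         qppon----     -mmmmmmmmm-----------#####ll
362         -----         -mmmmmmmnmm----------mllmmmm
363                        -mnmmnnmmmmnn-nnnnnmmmmmmmm
364                        -mmnmnnnnnmnmnmnmmmmmmmmmmm
365                        -mmmmnnmnmmnmmmmmmmmnnnmmmm
366                        --mmmmmmmnmnnmnnmmmmmmnmmmm
367                        ---mmmmnmnmnnnnmnmmmmmmmmlm
368                      ------mmmmmmmnmmnnmmnmmmmmllm
369                  -----------mmmmmmnmnmnmmmmmmllmmm
```

```bash
python3 -m inch '[{"slide":[-0.002,-0.0001,0],"yaw":0},{"slide":[-0.004,-0.0003,0],"yaw":0},{"slide":[-0.004,-0.0003,-0.002],"yaw":0},{"slide":[-0.004,-0.0003,-0.004],"yaw":0},{"slide":[-0.004,-0.0003,-0.004],"yaw":0}]'; python3 - <<'E'
from h import *
w=camera("wrist");im=w["frame"].astype(int);print(w["cx"])
g=(im[...,1]>1.2*im[...,0])&(im[...,1]>1.1*im[...,2])
for r in range(230,400,10):
    d=np.flatnonzero(np.diff(np.r_[0,g[r],0].astype(int)));print(r,[(a,b) for a,b in zip(d[::2],d[1::2]) if b-a>4])
E
```

```text
clock: 11.43
position: [0.4938, -0.2505, 0.1183]
ee_rot: [0.999, 0.036, 0.001, 0.0]
ft_force: [-3.5, 1.9, 8.7]
grip_width: 0.206
grasp_force: 60.0
319.77317801920606
230 [(np.int64(239), np.int64(399))]
240 [(np.int64(236), np.int64(400))]
250 [(np.int64(237), np.int64(399))]
260 [(np.int64(238), np.int64(399))]
270 [(np.int64(239), np.int64(398))]
280 [(np.int64(240), np.int64(397))]
290 [(np.int64(241), np.int64(397))]
300 [(np.int64(242), np.int64(283)), (np.int64(299), np.int64(342)), (np.int64(357), np.int64(396))]
310 [(np.int64(243), np.int64(273)), (np.int64(299), np.int64(342)), (np.int64(369), np.int64(396))]
320 [(np.int64(244), np.int64(263)), (np.int64(297), np.int64(343)), (np.int64(377), np.int64(395))]
330 [(np.int64(245), np.int64(261)), (np.int64(297), np.int64(343)), (np.int64(380), np.int64(395))]
340 [(np.int64(246), np.int64(258)), (np.int64(295), np.int64(345)), (np.int64(383), np.int64(394))]
350 [(np.int64(247), np.int64(255)), (np.int64(386), np.int64(394))]
360 [(np.int64(293), np.int64(347))]
370 [(np.int64(293), np.int64(347))]
380 [(np.int64(293), np.int64(348))]
390 [(np.int64(293), np.int64(347))]
```

```bash
python3 -c "
from h import *
o=get_obs();print(o['ft_force'],o['torque'],o['position'])"; python3 -m inch '[{"slide":[0,0,0.003],"yaw":0},{"slide":[-0.003,0.0005,0.003],"yaw":0},{"slide":[-0.006,0.0008,0.003],"yaw":0},{"slide":[-0.006,0.0008,0.003],"yaw":0},{"slide":[-0.006,0.0008,0.003],"yaw":0}]'; python3 show.py; python3 -c "
from h import *
o=get_obs();print(o['ft_force'],o['torque'],o['position'])"
```

```text
[-4.0604  1.4625  8.4598] [ 0.4228  1.1139 -0.0082] [ 0.4938 -0.2506  0.1183]
clock: 11.9
position: [0.4868, -0.2497, 0.1198]
ee_rot: [0.999, 0.035, -0.0, 0.0]
ft_force: [-0.3, 0.1, -3.4]
grip_width: 0.207
grasp_force: 58.4
337                          ----############-------##
338                     ----nmmml############-------#-
339                  --nnmnmmmmmm############-------- 
340                  mmmnmmnmmmnm############---------
341                  -mmnnnmnmnmml###########---------
342                  -mnnnnnmnmnnmm##########---------
343                  -mnnnnnnmnnnnnm######------------
344                  -mmnnnnnnnnnnnm#####-------------
345                   mnnnnnnnnnn---####----##--------
346                   -nnnnn--------##########--------
347                   -n------------##########--------
348                   --------------##########--------
349                   -----------mml##########--------
350                ur--------mmmllll--#########-------
351           wvvuusom---mllllmlmlml--##########-----#
352        vvuuuuutqnmmllllmmmmllllmm-#############
[... 1389 characters left out ...]
----------------------------mmmmmmmmmmmmmmps
379   --------------------------mmmmmmmmmmmmmmmmmmmmnr
380   ----------------------lmmmmmmmmmmmmmmmmmmmmmmmmp
-5 [[273.3, 336.3], [275.6, 345.9], [274.7, 361.8]] [269.9 359.2] [286.  373.2] [302.1 358.4]
0 [[272.3, 337.4], [274.5, 346.9], [275.9, 362.4]] [271.6 357.5] [286.5 373.1] [303.7 359.6]
5 [[271.4, 338.4], [273.6, 348.0], [277.3, 362.8]] [273.3 358.1] [288.4 373. ] [305.5 358.6]
10 [[270.6, 339.5], [272.9, 349.1], [278.7, 363.2]] [275.1 357.3] [289.  372.8] [307.2 357.4]
15 [[270.0, 340.6], [272.2, 350.2], [280.3, 363.5]] [277.  357.6] [289.6 372.5] [308.7 356.2]
[-0.1284 -0.6607 -3.2905] [ 0.0385 -0.028   0.0149] [ 0.4869 -0.2497  0.1199]
```

```bash
python3 -m inch '[{"slide":[0,0,-0.002],"yaw":0},{"slide":[0,0,-0.004],"yaw":0},{"slide":[0,0,-0.005],"yaw":0},{"slide":[0,0,-0.005],"yaw":0}]'; python3 - <<'E'
from h import *
print(get_obs()["torque"])
w=camera("wrist");im=w["frame"].astype(int)
g=(im[...,1]>1.2*im[...,0])&(im[...,1]>1.1*im[...,2])
for r in range(230,352,10):
    d=np.flatnonzero(np.diff(np.r_[0,g[r],0].astype(int)));print(r,[(int(a),int(b)) for a,b in zip(d[::2],d[1::2]) if b-a>4])
E
```

```text
clock: 12.28
position: [0.4867, -0.2497, 0.1145]
ee_rot: [0.999, 0.035, -0.0, -0.0]
ft_force: [-0.0, -0.1, -4.3]
grip_width: 0.206
grasp_force: 58.4
[ 0.0347  0.1903 -0.0394]
230 [(237, 405)]
240 [(238, 405)]
250 [(239, 404)]
260 [(239, 404)]
270 [(240, 403)]
280 [(241, 402)]
290 [(242, 356), (360, 402)]
300 [(243, 283), (299, 341), (358, 401)]
310 [(244, 272), (299, 342), (367, 401)]
320 [(245, 263), (298, 343), (377, 400)]
330 [(246, 261), (297, 344), (380, 399)]
340 [(247, 258), (296, 345), (382, 399)]
350 [(248, 255), (386, 398)]
```

```bash
python3 -m inch '[{"slide":[0,-0.0004,-0.002],"yaw":0},{"slide":[0,-0.0004,-0.004],"yaw":0},{"slide":[0,-0.0004,-0.006],"yaw":0},{"slide":[0,-0.0004,-0.006],"yaw":0}]' && python3 -m inch '[{"slide":[0,0,-0.0015],"yaw":0},{"slide":[0,0,-0.0025],"yaw":0},{"slide":[0,0,-0.0025],"yaw":0}]'
```

```text
clock: 12.67
position: [0.4866, -0.2503, 0.1084]
ee_rot: [0.999, 0.035, -0.0, -0.0]
ft_force: [-3.2, -0.2, -5.5]
grip_width: 0.205
grasp_force: 58.3
clock: 12.92
position: [0.4865, -0.2503, 0.1062]
ee_rot: [0.999, 0.035, -0.001, -0.0]
ft_force: [-5.0, -1.0, -2.9]
grip_width: 0.201
grasp_force: 58.5
```

```bash
python3 -m inch '[{"slide":[-0.002,0,0],"yaw":0},{"slide":[-0.0025,0,0],"yaw":0},{"slide":[-0.0025,0,-0.001],"yaw":0},{"slide":[-0.0025,0,-0.002],"yaw":0},{"slide":[-0.0025,0,-0.002],"yaw":0}]' && python3 -m inch '[{"slide":[0,0,-0.001],"yaw":0},{"slide":[0,0,-0.002],"yaw":0},{"slide":[0,0,-0.002],"yaw":0}]'; python3 -c "from h import *;print(get_obs()['torque'])"; python3 show.py | grep -v '^35'
```

```text
clock: 13.33
position: [0.4848, -0.25, 0.1044]
ee_rot: [0.999, 0.036, 0.0, -0.0]
ft_force: [-0.8, 0.4, -2.8]
grip_width: 0.199
grasp_force: 58.3
clock: 13.58
position: [0.4848, -0.2501, 0.1029]
ee_rot: [0.999, 0.035, 0.0, 0.0]
ft_force: [-0.5, 1.3, 0.6]
grip_width: 0.202
grasp_force: 59.2
[ 0.1812  0.2083 -0.0234]
337                            -###########------#####
338                             ###########------#####
339                             ###########-------####
340                             ###########-------####
341                             -##########-------####
342                             -##########-------####
343                            -###########-------####
344                         ----###########--------###
345                     ----nnmm############-------##p
346                  --nnnnmmnnm############-------#ns
347                 -mmnnmmnnnnm############--------or
348                 -mmmnnnnnmnmm###########----------
349                 -mnnnnnnnnnnmm##########----------
360         tttsrqpppommmlmmmmmmmmml-#################
361         qp
[... 853 characters left out ...]
mmmmmmmmmmor
377   ----------------------mmmmnnmmmmmmmmmmmmmmmmmmmq
378   ------------------------mmmmmmmmmmmmmmmmmmmmmmmp
379   ------------------------mmmmmmmmmmmmmmmmmmmmmmmp
380   ----------------------mmmmmmmmmmmmmmmmmmmmmmmmmp
-5 [[272.6, 343.5], [274.8, 353.0], [274.0, 368.5]] [269.2 365.8] [285.2 379.7] [301.1 365. ]
0 [[271.6, 344.5], [273.8, 354.0], [275.2, 369.0]] [270.9 364.2] [285.6 379.6] [302.7 366.2]
5 [[270.7, 345.5], [272.9, 355.1], [276.5, 369.5]] [272.6 364.7] [286.1 379.5] [304.4 365.1]
10 [[269.9, 346.6], [272.2, 356.1], [278.0, 369.9]] [274.3 365.1] [288.1 379.3] [306.1 364. ]
15 [[269.3, 347.6], [271.5, 357.2], [279.5, 370.1]] [276.2 365.4] [290.1 379.1] [307.6 362.8]
```

```bash
python3 -m inch '[{"slide":[0,0,-0.001],"yaw":0},{"slide":[0,0,-0.0015],"yaw":0},{"slide":[0,0,-0.0015],"yaw":0}]'; python3 -c "from h import *;print(get_obs()['torque'])"
```

```text
clock: 13.88
position: [0.4852, -0.2502, 0.1026]
ee_rot: [0.999, 0.035, 0.001, 0.0]
ft_force: [-4.0, 3.0, 13.6]
grip_width: 0.208
grasp_force: 60.9
[ 0.7012  1.4068 -0.0646]
```

```bash
python3 -m inch '[{"slide":[0,0,0.001],"yaw":0},{"slide":[0,0,0.001],"yaw":0},{"slide":[0,0,0.001],"yaw":0},{"slide":[0,0,0.001],"yaw":0},{"slide":[0,0,0.001],"yaw":0},{"slide":[0,0,0.001],"yaw":0}]' 100 && python3 -m inch '[{"slide":[0,0,0.01],"yaw":0},{"slide":[0,0,0.03],"yaw":0},{"slide":[0,0,0.06],"yaw":0},{"slide":[0,0,0.09],"yaw":0},{"slide":[-0.03,0,0.12],"yaw":0},{"slide":[-0.06,-0.03,0.14],"yaw":0},{"slide":[-0.09,-0.06,0.14],"yaw":0},{"slide":[-0.09,-0.09,0.14],"yaw":0},{"slide":[-0.09,-0.09,0.14],"yaw":0},{"slide":[-0.09,-0.09,0.14],"yaw":0}]'; python3 show.py
```

```text
clock: 14.38
position: [0.4845, -0.2501, 0.1019]
ee_rot: [0.999, 0.035, -0.0, -0.0]
ft_force: [-0.0, 0.1, 0.5]
grip_width: 0.605
grasp_force: 0.0
clock: 15.22
position: [0.3936, -0.3419, 0.2427]
ee_rot: [0.999, 0.034, 0.0, 0.0]
ft_force: [0.3, 0.1, -1.5]
grip_width: 0.606
grasp_force: 0.0
337                                                   
338                                                   
339                                                   
340                                                   
341                                       zzz         
342                                  zzzzzzzzz        
343                             zzzzzzzzzzzzzzz  zzzzz
344                         zzzzzzzzzzzzzzzzzzyyzzzzzz
345                    zzzzzzzzzzzzzzzzzzzzzzzyxyzzzzz
346                  yzzzzzzzzzzzzzzzzzzzzzzzzzxyzzzzz
347                  yzzzzzzzzzzzzzzzzzzzzzzzzzyyzzzzz
348                  yzzzzzzzzzzzzzzzzzzzzzzzyyyzzzzzz
349                  wyzzzzzzzzzzzzzzzzzzyxxwvuwzzzyyy
350               zzwuxzzzzzzzzzzzzzyxxwvutts   xzzzzz
351           zzzyyywtwzzzzzzzzyyxwvutss
[... 1377 characters left out ...]
trqtwyyyyzzz
377               ----  ----prtuuwwxwvttrqqqtwyzzzzzzz
378              ------------oppqqqrrqppqrsvxyzzzzzzzz
379               ---------rrrqrrqqqqqrtvwxyzzzzzzzzzz
380              ----  -rtvwwwwwwwwwwwwxyyzzzzzzzzzzzz
-5 [[201.6, 345.8], [203.1, 357.8], [204.8, 376.8]] [200.2 372. ] [218.8 390.7] [239.9 373.5]
0 [[200.5, 347.1], [202.0, 359.0], [206.5, 377.4]] [202.3 372.7] [219.4 390.6] [242.2 372.3]
5 [[199.5, 348.3], [201.0, 360.3], [208.3, 378.0]] [204.6 373.4] [221.9 390.4] [244.3 371. ]
10 [[198.7, 349.7], [200.2, 361.6], [210.2, 378.4]] [207.  373.9] [222.7 390.1] [246.2 369.6]
15 [[198.1, 351.0], [199.6, 362.9], [212.3, 378.7]] [209.5 372.7] [223.7 389.8] [248.  368.1]
```

```bash
python3 -c "
from workcell import *
print(hand_in())"
```

```text
the job is handed in; nothing more can be done
None
```

I twisted the green gauge about 45°, which freed it, drew it out along the bore and hung it upright on the green fork at the closed end of the slot. I then let go, moved the arm clear and handed the job in at about 15 s; the final check was on side-camera pixel values, since my picture views were used up, and the neighbouring parts were not checked again.

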